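# Sweep rejected pellets off the sorting deck into the trough

### The job

The three white pellets on the blue sorting deck are rejects: with the tips of the closed fingers, gently sweep each of them along the deck and through the open mouth into the yellow-floored trough at the deck's end. Slide them only, never pick them up or pinch them, and leave the dark pellet, the vial and the grey ring on the deck where they stand.

Things in the scene. Friction and masses are not known exactly. Their poses are not given: they have to be found in the camera images.
- tray: Fixed sorting stand, placed and turned (yaw within 0.3 rad) anew each time. Origin: on the bench under the stand, z up. Its flat blue deck is 40 mm above the bench: x -130 to +130 mm, y -170 to +110 mm. Steel lips 6 mm high, 4 mm thick along both sides and the -y end; at the +y end fences 10 mm high, 4 mm thick for |x| over 61 mm, and between them the open mouth to the trough.
- mouth (a point): Middle of the deck's edge at the open mouth, at deck height (stand's x 0, y 110, z 40 mm); the mouth is 122 mm wide, without a step. Axes as the stand's: +y points off the deck into the trough, x runs along the edge. A pellet whose centre is pushed past this edge tips and drops into the trough.
- trough (a point): Centre of the trough's yellow floor (stand's x 0, y 155, z 6 mm), axes as the stand's. Inside, the trough measures 122 mm in x and 90 mm in y, its floor lies 34 mm below the deck; its three outer steel walls are 4 mm thick with tops level with the deck.
- white_a: White ceramic pellet, a flat disc 24 mm across and 10 mm thick, 13 to 22 g, lying flat on the blue deck in one of four scattered places. Origin: centre of its underside, z up through its thickness; its yaw means nothing. It slides easily when pushed from the side.
- white_b: White ceramic pellet, a flat disc 24 mm across and 10 mm thick, 13 to 22 g, lying flat on the blue deck in one of four scattered places. Origin: centre of its underside, z up through its thickness; its yaw means nothing. It slides easily when pushed from the side.
- white_c: White ceramic pellet, a flat disc 24 mm across and 10 mm thick, 13 to 22 g, lying flat on the blue deck in one of four scattered places. Origin: centre of its underside, z up through its thickness; its yaw means nothing. It slides easily when pushed from the side.
- dark_pellet: Black pellet to leave alone, same size as the white ones (24 mm across, 10 mm thick), loose on the deck in one of the same four places. Origin: centre of its underside.
- vial: Small amber vial with a red cap, 26 mm across and 50 mm tall, loose, standing on the deck beside the mouth, left or right. To be left alone. Origin: centre of its underside, z up.
- die_ring: Grey ring, 52 mm outside, 24 mm hole, 16 mm tall, loose, lying on the deck on the other side of the mouth. To be left alone. Origin: centre of its underside.
Mind the look-alikes: they are no part of the job. Leave any brown, green or orange look-alike of the white_b alone.

How it is judged (in metres and radians):
At the end, for the whole second after the job is handed in: All three white pellets lie at rest inside the trough (between its walls, each pellet's origin less than 27 mm above the trough's floor); the dark pellet, the vial and the grey ring are within 10 mm of where they started, the vial upright (x of white_a in the frame of trough between -0.066 and 0.066 m and y of white_a in the frame of trough between -0.052 and 0.052 m and z of each of white_a, white_b, white_c in the frame of trough below 0.027 m and linear speed of each of white_a, white_b, white_c below 0.02 m/s and x of white_b in the frame of trough between -0.066 and 0.066 m and y of white_b in the frame of trough between -0.052 and 0.052 m and x of white_c in the frame of trough between -0.066 and 0.066 m and y of white_c in the frame of trough between -0.052 and 0.052 m and distance of each of dark_pellet, vial, die_ring from where it was at the start of the episode below 0.01 m and angle between vial's own z axis and vertical below 0.2 rad); the robot touches nothing.
It fails at once if a white pellet is picked up: it rises more than 20 mm above the deck (z of any of white_a, white_b, white_c in the frame of mouth above 0.02 m).
It fails at once if a white pellet is pinched or crushed: the fingers load it with more than 15 N (contact force between the fingers and white_a above 15 N or contact force between the fingers and white_b above 15 N or contact force between the fingers and white_c above 15 N).
It fails at once if the dark pellet, the vial or the grey ring is shifted by more than 10 mm, or the vial is tipped (distance of any of dark_pellet, vial, die_ring from where it was at the start of the episode above 0.01 m or angle between vial's own z axis and vertical above 0.3 rad).
It also fails if it takes over 64 s, if anything falls off the work surface, if the arm or the gripper's body presses on something with over 40 N, if the wrist force passes 120 N, or if a joint passes its speed limit or range.

### The arm

A 7-joint arm with a two-finger parallel gripper is mounted at the origin on the work surface. World frame = base frame: x ahead of the robot, y to its left, z up, the work surface at z = 0. Lengths are in mm, angles in rad, forces in N, time in s.
With the tool pointing down it reaches from about 400 to 925 mm from the base axis. Payload 4.1 kg.
Tool frame: the origin (TCP) lies at the very end of the fingers, on their centre line; the grasp point (between the pads) lies 19 mm behind it; z points along the fingers, y is the line along which they close (so a half turn about z gives the same grasp; the last joint's range is limited). The gripper opens to 85 mm and grips with 20 to 120 N. Pads are 22 mm wide; open, the fingers measure 114 mm over their backs; the gripper's body (76 mm by 85 mm) begins 54 mm behind the grasp point. The pads swing forward as they close: fully open they stand 13 mm farther back than shut.
Start: joints at [1.172, 0.398, 0.045, 1.537, -0.019, 1.207, -0.051], TCP at [192.001, -621.031, 231.347] pointing down, gripper open.
Joint ranges: [-2.82, 2.82], [-0.49, 2.23], [-1.37, 1.46], [0, 2.46], [-1.36, 4.5], [0.23, 2], [-2.94, 2.94]. Speed limits (rad/s): [2.57, 2.57, 3.14, 3.14, 3.14, 3.14, 3.14].

### API

Orientations are given as a rotation vector (axis times angle).
In Python, from workcell import arm gives the robot as it stands. Calls block until the motion is done:
- arm.movep(position, orientation): joint-space move of the TCP to a pose.
- arm.line_to(position, speed=150, frame=None, force_limit=None): straight line of the TCP; frame=None keeps the orientation; speed is the mean speed in mm/s. With force_limit (N) it stops when the force on the tool has changed by that much, and returns True; else False.
- arm.set_joints(angles): joint-space move.
- arm.open() and arm.grasp(): open the fingers fully, or close them until they stop; the grip force is fixed at half the most.
- arm.dwell(seconds).
- arm.solve_ik(position, orientation): joint angles nearest the present ones, or None.
- arm.sense(): the state.
- arm.camera(name): name is "scene" or "top"; returns the picture (480x640x3 uint8, red, green, blue); there is no depth.
- arm.camera_info(name): a dict with "fov_y" (degrees; the focal length in pixels is half the picture's height over the tangent of half this angle, whatever the lens; pixels are square), "cx", "cy" (the principal point, pixels), "k1" (the pictures are not rectified: a ray, as slopes to the right and down, at radius r is drawn at 1 + k1 r^2 times it, then the intrinsics apply), "R" (3x3) and "t" (3): a world point X has camera coordinates R X + t. Camera axes: x right, y down, z forward; pixel columns grow to the right and rows downward; lengths in mm; the calibration is good to about 2 mm. A picture is of the moment at which its call begins. camera_info takes no time and is no camera call.
A pose or a line that the arm cannot do raises arm.MotionError and nothing moves.
- arm.hand_in(): hands the job in; it is judged then, once.
The state is a dict: "clock": time; "joints": joint angles; "joint_vel": joint speeds; "joint_torque": joint torques, N m; "ee_pos": TCP position; "ee_rot": TCP orientation; "wrist_force": force on the tool from outside, world axes, zero at the start; "ft_torque": the same for the moment, N m; "gripper_width": opening from 0.0 (shut) to 1.0 (fully open); "gripper_force": force on a finger pad.
Only numpy, scipy, OpenCV 4.12 (cv2) and the standard library are available. Lean on these libraries where they do the work, as an engineer would, in place of code of your own. Each camera call takes 0.05 s, during which the arm holds its last target. There are 200 camera calls.

## Working session

There is one attempt and no reset: what is moved stays moved. The work goes in short steps, each a Python script; the robot and the scene stay as the last script left them, time stands still between calls to the robot, and variables do not carry over. Pictures are saved under pics/ and viewed, at most 10 in all, crops included, and the job is handed in when it is done.

```bash
mkdir -p pics; python3 - <<'E'
from workcell import arm
import cv2
for n in("top","scene"):
    cv2.imwrite(f"pics/{n}0.png",arm.camera(n)[:,:,::-1]); print(n,arm.camera_info(n))
s=arm.sense();print(s["clock"],s["ee_rot"])
E
```

```text
top {'fov_y': 56.18434609532554, 'cx': 314.58643314778476, 'cy': 239.24575803999696, 'k1': -0.10195801811642924, 'R': array([[ 0.01701488, -0.99938825, -0.03055531],
       [-0.99576174, -0.01417483, -0.0908715 ],
       [ 0.09038279,  0.03197197, -0.99539376]]), 't': array([-10.54990026, 496.4159472 , 806.67301056])}
scene {'fov_y': 42.53679943837048, 'cx': 305.9003974307825, 'cy': 231.69658689434686, 'k1': -0.015520815185331311, 'R': array([[-0.09143179,  0.99564113,  0.01841133],
       [ 0.77564404,  0.0827997 , -0.62571602],
       [-0.62451305, -0.0429297 , -0.77983363]]), 't': array([  66.42225662, -354.70889592, 1280.50427983])}
0.1 [-3.10460396e+00 -4.69066152e-01  5.51203797e-04]
```

View pics/top0.png

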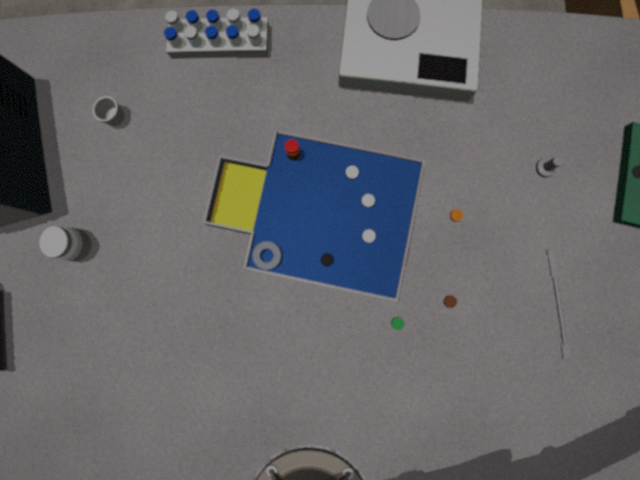

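View pics/scene0.png

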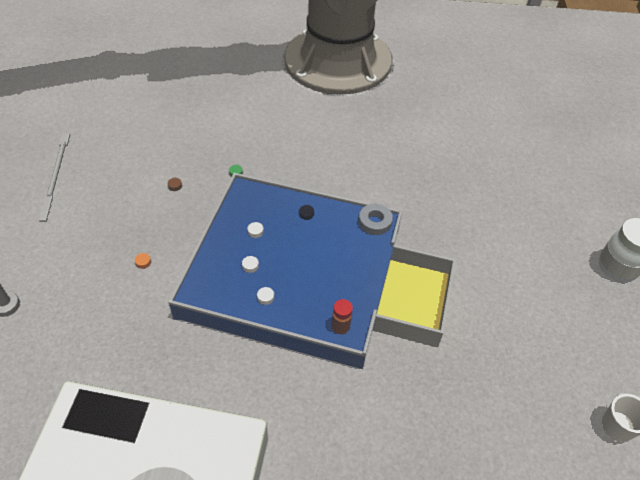

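The whites on the deck are at top-view pixels (352,172), (368,200) and (369,236). Things that could be mistaken for them: the dark pellet (327,260), the orange (456,215), brown (450,301) and green (397,323) pieces on the bench, and the white vial caps in the rack (170–255, 15–35). The red-capped vial is at about (292,150) and the ring at (266,255). Next I'll measure them in both views.

```bash
cat > h.py <<'E'
import numpy as np, cv2
from workcell import arm
def ray(n,uv,z):
    I=arm.camera_info(n); f=240/np.tan(np.radians(I["fov_y"])/2)
    K=np.array([[f,0,I["cx"]],[0,f,I["cy"]],[0,0,1.]])
    p=cv2.undistortPoints(np.array(uv,float).reshape(-1,1,2),K,np.array([I["k1"],0,0,0.]))[:,0]
    d=np.c_[p,np.ones(len(p))]@I["R"]; c=-I["R"].T@I["t"]
    return c+d*((z-c[2])/d[:,2])[:,None]
def blobs(mask,lo,hi):
    n,_,st,c=cv2.connectedComponentsWithStats(mask.astype(np.uint8))
    return [c[i] for i in range(1,n) if lo<st[i,4]<hi]
def deckmask(img):
    h=cv2.cvtColor(img,cv2.COLOR_RGB2HSV); m=cv2.inRange(h,(100,120,60),(125,255,255))
    cs,_=cv2.findContours(m,cv2.RETR_EXTERNAL,cv2.CHAIN_APPROX_NONE); c=max(cs,key=cv2.contourArea)
    hull=cv2.convexHull(c); M=np.zeros(m.shape,np.uint8); cv2.drawContours(M,[hull],-1,1,-1)
    return M>0,hull,h
def whites(n):
    img=arm.camera(n); M,hull,h=deckmask(img)
    w=M&(h[...,1]<70)&(h[...,2]>165)
    return blobs(w,40,400),hull,h,M,img
E
python3 - <<'E'
from h import *
for n in("top","scene"):
    w,hull,h,M,img=whites(n)
    print(n,"white",np.round(w,1).tolist(),ray(n,w,49).round(1).tolist())
    d=blobs(M&(h[...,2]<60),40,400); print(" dark",np.round(d,1).tolist(),ray(n,d,49).round(1).tolist() if d else 0)
    g=blobs(M&(h[...,1]<70)&(h[...,2]>70)&(h[...,2]<=165),150,3000); print(" ring",np.round(g,1).tolist(),ray(n,g,56).round(1).tolist() if g else 0)
    r=blobs(cv2.inRange(h,(0,150,90),(6,255,255)),40,900); print(" cap",np.round(r,1).tolist(),ray(n,r,89).round(1).tolist() if r else 0)
    y=blobs(cv2.inRange(h,(25,120,80),(35,255,255)),300,9000); print(" yel",ray(n,y,6).round(1).tolist())
    if n=="top":
        P=ray(n,hull[:,0],42)[:,:2].astype(np.float32); R=cv2.minAreaRect(P); print(R); print(cv2.boxPoints(R))
        cv2.imwrite("pics/crop0.png",cv2.resize(img[120:320,190:440,::-1],None,fx=3,fy=3))
E
```

```text
Traceback (most recent call last):
  File "h.py", line 6, in ray
    p=cv2.undistortPoints(np.array(uv,float).reshape(-1,1,2),K,np.array([I["k1"],0,0,0.]))[:,0]
      ~~~~~~~~~~~~~~~~~~~^^^^^^^^^^^^^^^^^^^^^^^^^^^^^^^^^^^^^^^^^^^^^^^^^^^^^^^^^^^^^^^^^
cv2.error: OpenCV(4.12.0) /io/opencv/modules/calib3d/src/undistort.dispatch.cpp:347: error: (-215:Assertion failed) CV_IS_MAT(_src) && CV_IS_MAT(_dst) && (_src->rows == 1 || _src->cols == 1) && (_dst->rows == 1 || _dst->cols == 1) && _src->cols + _src->rows - 1 == _dst->rows + _dst->cols - 1 && (CV_MAT_TYPE(_src->type) == CV_32FC2 || CV_MAT_TYPE(_src->type) == CV_64FC2) && (CV_MAT_TYPE(_dst->type) == CV_32FC2 || CV_MAT_TYPE(_dst->type) == CV_64FC2) in function 'cvUndistortPointsInternal'
```

```bash
python3 - <<'E'
import cv2
for n,pts in(("top",[(352,172),(368,200),(327,260),(266,243),(292,148),(340,220),(240,200),(420,200)]),("scene",[(255,229),(250,264),(306,212),(376,207),(343,308),(290,260),(410,290),(270,330)])):
    h=cv2.cvtColor(cv2.imread(f"pics/{n}0.png"),cv2.COLOR_BGR2HSV); print(n,[h[v,u].tolist() for u,v in pts])
E
```

```text
top [[165, 3, 156], [165, 3, 157], [20, 21, 37], [109, 23, 124], [1, 204, 155], [110, 184, 119], [30, 175, 157], [170, 12, 124]]
scene [[45, 2, 221], [30, 1, 221], [120, 29, 61], [105, 10, 156], [0, 166, 195], [109, 146, 148], [29, 134, 222], [0, 0, 89]]
```

```bash
sed -i 's/(h\[...,2\]>165)/(h[...,2]>(140 if n=="top" else 190))/' h.py
cat > m.py <<'E'
from h import *
for n in("top","scene"):
    w,hull,h,M,img=whites(n); T=140 if n=="top" else 190
    def show(l,d,z): print(n,l,np.round(d,1).tolist(),ray(n,d,z)[:,:2].round(1).tolist() if len(d) else '')
    show("white",w,49)
    show("dark",blobs(M&(h[...,2]<(60 if n=="top" else 85))&(h[...,1]<120),40,400),49)
    show("ring",blobs(M&(h[...,1]<70)&(h[...,2]>T-60)&(h[...,2]<=T),250,3000),56)
    show("cap",blobs(cv2.inRange(h,(0,140,90),(5,255,255)),40,900),89)
    show("yel",blobs(cv2.inRange(h,(25,110,80),(35,255,255)),300,9000),6)
    if n=="top":
        P=ray(n,hull[:,0],42)[:,:2].astype(np.float32); R=cv2.minAreaRect(P); print(R); print(cv2.boxPoints(R))
        cv2.imwrite("pics/crop0.png",cv2.resize(img[120:320,190:440,::-1],None,fx=3,fy=3))
E
python3 m.py
```

```text
top white [[351.7, 171.2], [367.7, 199.6], [368.5, 235.4]] [[618.8, -68.8], [566.9, -98.0], [502.4, -99.6]]
top dark [[326.6, 259.3]] [[458.6, -25.6]]
top ring [[266.5, 255.3]] [[463.7, 80.9]]
top cap [[291.5, 146.8]] [[651.2, 38.0]]
top yel [[239.4, 195.9]] [[579.3, 143.2]]
((542.2794189453125, -37.03471374511719), (274.2103576660156, 249.71194458007812), 78.86893463134766)
[[ 393.30353  -147.45674 ]
 [ 638.31793  -195.66463 ]
 [ 691.2553     73.387314]
 [ 446.2409    121.5952  ]]
scene white [[255.0, 227.7], [249.7, 262.0], [265.1, 293.7]] [[499.7, -99.3], [564.0, -97.8], [615.7, -68.3]]
scene dark [[306.0, 212.0], [376.1, 214.0], [372.1, 229.3], [339.7, 326.2]] [[460.2, -25.2], [452.6, 83.4], [483.8, 77.8], [656.9, 38.4]]
scene ring [[375.0, 218.5]] [[467.8, 81.2]]
scene cap [[343.6, 307.4]] [[651.7, 40.8]]
scene yel [[411.2, 293.6]] [[565.7, 142.5]]
```

View pics/crop0.png

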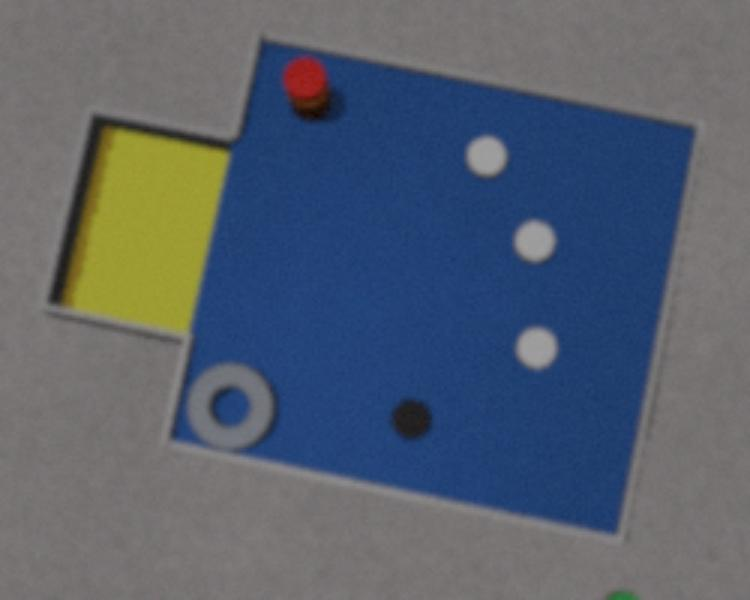

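The crop confirms the choice: three white discs at crop pixels (487,156), (535,241) and (537,348), with the dark one at (411,418). The vial and ring stand beside the mouth. I'll sweep each white straight to the mouth, starting with the one near the vial.

```bash
cat > s.py <<'E'
from h import *
from scipy.spatial.transform import Rotation as Ro
m=np.array([569.3,100.4]); Y=np.array([.193,.9812]); X=np.array([.9812,-.193])
def W(x,y): return m+X*x+Y*(y-110)
def sweep(p,target,end=112):
    p=np.array(p); d=W(target,130)-p; d/=np.linalg.norm(d)
    best=None; q0=np.array(arm.sense()["joints"]); s=p-38*d
    L=((W(0,end)-p)@Y)/(d@Y); e=p+d*L
    for sg in(1,-1):
        x=np.array([*(sg*d),0]); z=np.array([0,0,-1.]); r=Ro.from_matrix(np.c_[x,np.cross(z,x),z]).as_rotvec()
        qs=[arm.solve_ik([*s,130],r),arm.solve_ik([*e,44],r)]
        if all(q is not None for q in qs):
            c=np.abs(np.array(qs[0])-q0).max()
            if best is None or c<best[0]: best=(c,r)
    c,r=best; print("turn",c,"start",s,"end",e)
    arm.movep([*s,130],r); arm.line_to([*s,44],speed=80,force_limit=8)
    print("z",arm.sense()["ee_pos"])
    hit=arm.line_to([*e,44],speed=55,force_limit=10); st=arm.sense()
    print("hit",hit,st["ee_pos"],st["wrist_force"])
    arm.line_to([*st["ee_pos"][:2],130],speed=120); print("t",arm.sense()["clock"])
E
python3 - <<'E'
from s import *
arm.grasp(); sweep((617.3,-68.5),28)
cv2.imwrite("pics/a.png",arm.camera("scene")[:,:,::-1])
E
```

```text
turn 0.651139484521633 start [ 620.74427877 -106.34358524] end [602.33367193  95.94067081]
z [ 621.30847012 -106.30419977   44.63939299]
hit False [602.35909097  95.78815447  44.00325882] [-0.06490435 -0.28676646 -0.27301279]
t 9.3583
```

View pics/a.png

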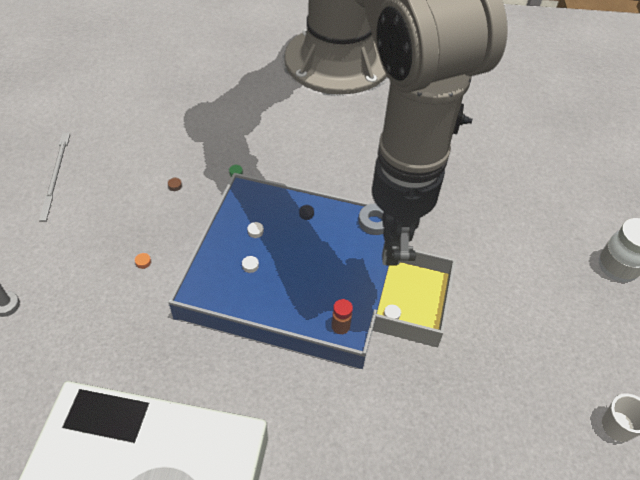

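The first white is in the trough at (393,312), and everything else is undisturbed. Now the other two.

```bash
python3 - <<'E'
from s import *
sweep((565.5,-98),0,114)
sweep((501,-99.5),-28,114)
p=arm.sense()["ee_pos"]; arm.line_to([p[0],p[1],200]); arm.set_joints([1.172,0.398,0.045,1.537,-0.019,1.207,-0.051]); arm.dwell(.3)
exec(open("m.py").read())
for n in("top","scene"):cv2.imwrite(f"pics/{n}1.png",arm.camera(n)[:,:,::-1])
print(arm.sense()["clock"])
E
```

```text
turn 0.3616948610115283 start [ 564.16574086 -135.97656847] end [572.59102  103.829314]
z [ 564.73802212 -136.01614666   44.58745809]
hit False [572.61076852 103.69301082  44.02057615] [-0.2905624  -0.03411537 -0.20309923]
t 16.95
turn 0.4173561151006692 start [ 493.59526486 -136.77156956] end [542.56860736 109.73466015]
z [ 494.13081746 -136.88085221   44.51457159]
hit False [542.53652343 109.62611738  43.97179225] [ 0.38071822 -0.78560574  0.03859172]
t 24.75
top white [] 
top dark [[326.7, 259.3]] [[458.6, -25.7]]
top ring [[266.5, 255.3]] [[463.6, 80.9]]
top cap [[291.3, 146.9]] [[651.2, 38.3]]
top yel [[236.7, 195.9]] [[579.3, 148.4]]
((542.1446533203125, -37.00804138183594), (274.20697021484375, 249.91883850097656), 78.8705062866211)
[[ 393.0706   -147.41254 ]
 [ 638.28937  -195.65363 ]
 [ 691.21875    73.396454]
 [ 445.99994   121.63754 ]]
scene white [] 
scene dark [[306.1, 212.0], [376.4, 214.2], [371.9, 229.1], [339.8, 326.2]] [[460.2, -25.1], [452.9, 83.8], [483.5, 77.6], [656.9, 38.5]]
scene ring [[375.0, 218.4]] [[467.6, 81.2]]
scene cap [[344.4, 307.9]] [[652.4, 41.9]]
scene yel [[415.3, 293.4]] [[564.7, 148.6]]
28.7167
```

View pics/scene1.png

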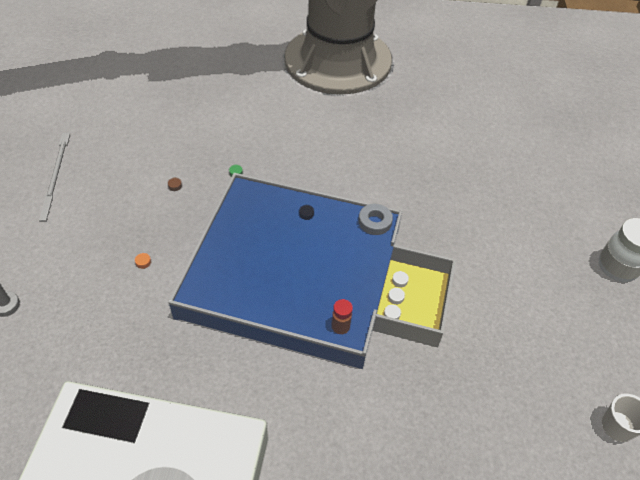

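View pics/top1.png

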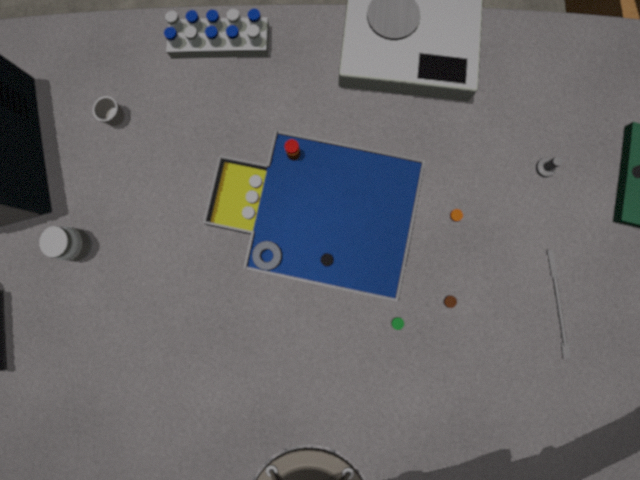

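All three whites lie flat in the trough, at top-view pixels (256,181), (251,197) and (248,213). The dark pellet, ring and vial have not moved.

```bash
python3 -c "
from workcell import arm
print(arm.hand_in())"
```

```text
the job is handed in; nothing more can be done
None
```

The job is handed in: all three white pellets were swept into the trough, the dark pellet, vial and ring measured as unmoved, and the clock read about 29 s of the 64 s allowed; the verdict was not shown.

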